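Riddle the thin dowel offcuts from the thick ones

ROBOT

A 7-joint arm with a two-finger parallel gripper is mounted at the origin on the work surface. World frame = base frame: x ahead of the robot, y to its left, z up, the work surface at z = 0. Lengths are in m, angles in rad, forces in N, time in s.
With the tool pointing down it reaches from about 0.425 to 0.95 m from the base axis. Payload 4.7 kg.
Tool frame: the origin (TCP) lies on the centre line of the jaws, within the pads' length; the fingertips stand 19 mm ahead of it and the grasp point (between the pads) is the TCP; z points along the fingers, y is the line along which they close (so a half turn about z gives the same grasp; the last joint's range is limited). The gripper opens to 87 mm and grips with 3 to 60 N. Pads are 19 mm wide; open, the fingers measure 117 mm over their backs; the gripper's body (75 mm by 190 mm) begins 51 mm behind the grasp point.
Start: joints at [-1.224, 0.469, -0.049, 1.532, 0.024, 1.141, -0.082], TCP at [0.248, 0.628, 0.242] pointing down, gripper open.
Joint ranges: [-2.59, 2.59], [-0.33, 1.99], [-1.39, 1.29], [0.1, 2.45], [-1.04, 4.18], [0.21, 1.99], [-2.66, 2.66]. Speed limits (rad/s): [2.57, 2.57, 3.14, 3.14, 3.14, 3.14, 3.14].

INTERFACE

Orientations are given as a 3x3 rotation matrix whose columns are the frame's x, y, z axes.
In Python, from station import status, eyes, workorder gives the robot as it stands. The module is installed in compiled form; this text tells all that it offers.
- The arm moves only by the tool arm_command, never from a script. Its arguments are lists of equal length, an entry for each row: "jaw": the gripper's target within -1 to 1 (shut at 1, half-way at 0, fully open at -1); "linear": the shift along the world's x, y, z in units of 0.08 m (1.0 is 0.08 m), a list of three; "twist": the turn about the world's z in units of 30 degrees (1.0 is 30 degrees). In form: {"jaw": [jaw, ...], "linear": [[dx, dy, dz], ...], "twist": [twist, ...]}. A call has exactly 5 rows; each row is the pose to reach, as a shift and turn from the pose commanded when the call began; what a row does not reach only later rows make up. A row lasts 1/8 s, in which the tool goes at most 62.5 mm and 10.7 degrees, less where a joint would pass 70% of its speed; a pose out of reach is approached as far as the arm can. A call with a number of a shift or a turn outside -1 to 1 is refused whole. A call with a gripper value outside its range is refused whole. The fingers move at their own pace and stop on an object; "force" is the grip in N (left out, the last holds). Time passes only in rows, so rows that repeat a pose let the fingers close, or fill a call up. It gives the time, the measured TCP pose, the force, the opening and the grip force at its end, in the units of the state.
- status.get_state(): the state, without advancing time (a new reading comes with each control period).
- eyes.snapshot(name): name is "side" or "top"; returns a dict with "img" (480x640x3 uint8, blue, green, red), "fx", "fy", "cx", "cy" (pixels), "R" (3x3) and "t" (3): a world point X has camera coordinates R X + t. Camera axes: x right, y down, z forward; pixel columns grow to the right and rows downward; lengths in m; the calibration is good to about 2 mm. A picture is of the moment at which its call begins. There is no depth.
- workorder.hand_in(): hands the job in; it is judged then, once.
The state is a dict: "t": time; "joint_pos": joint angles; "joint_vel": joint speeds; "tau": joint torques, N m; "tcp_pos": TCP position; "tool_rot": TCP orientation; "contact_force": force on the tool from outside, world axes, zero at the start; "wrist_torque": the same for the moment, N m; "width": opening from 0.0 (shut) to 1.0 (fully open); "finger_force": force on a finger pad.
Only numpy, scipy, OpenCV 4.12 (cv2) and the standard library are available. Lean on these libraries where they do the work, as an engineer would, in place of code of your own. Each camera call takes 0.05 s, during which the arm holds its last target. There are 200 camera calls.

TASK

Sort the mixed round offcuts lying in the bench riddle. With the tray kept low, shake it briskly to and fro along its rails until every thin dowel has dropped through the slotted screen into the bin below; only then lift the tray by its end board and tip all the thick pieces over the spout into the end bin. Lower the empty tray back down onto its runner without letting it fall, let go, and leave the birdhouse, the mallet and the glue bottle where they stand.

Things in the scene. Friction and masses are not known exactly. Their poses are not given: they have to be found in the camera images.
- riddle_frame: Fixed blue steel frame of the bench riddle, 520 x 230 mm, with two grey bins in it. Origin on the table under the tray's hinge (runner at 0); x runs level along the rails from the end board to the spout and end bin, y across, z up. The rails climb 0.07 rad towards the spout, so the tray leans back to its end board and nothing runs out until tipped.
- lower_bin (a point): Middle of the floor (5 mm thick) of the lower bin under the screen: 300 mm long along the frame's x, 180 mm wide, 70 mm high outside, walls 5 mm. Axes as the frame's.
- end_bin (a point): Middle of the floor (5 mm thick) of the end bin beyond the spout: 200 mm long along the frame's x, 180 mm wide, walls 5 mm thick, 70 mm high next to the spout and 110 mm at the far end. Axes as the frame's.
- runner (a joint): Place of the runner that carries the tray along the sloping rails, m: 0 at the back stop (start), about 0.07 at the front stop; both stops are felt. Moved by the end board with about 4 N; stays where left. Brisk strokes (some 60 mm each way in 0.3 s or less, many of them) make the rods roll and hop over the slots; slow ones leave thin dowels lodged between the thick.
- tray (a joint): Tilt of the screen tray about its hinge at the spout end, rad: 0 down on the runner (start), growing as the end board is lifted, at most 1.0. The hinge is free: let go, the tray falls. Lifting takes about 5 N. Raised by 0.1 to 0.2 while shaken, it moves rods packed at the board end on. The thick rods roll out from about 0.45; 0.7 empties it. The flat end board turns with the tray, so a grip must follow the arc and lean alike.
- tray_hinge (a point): Middle of the tray's hinge axis (which runs across the rails), level with the screen's upper face, 120 mm above the table with the runner at 0; it travels with the runner and does not tilt. Its x axis points along the rails towards the spout, up the slope; z is square to the rails.
- board_top (a point): Middle of the top edge of the tray's raised plywood end board, to grip: 15 mm thick (along this point's x, to the spout), 90 mm wide (y), bare for 50 mm down (z up the board). Fixed square to the screen, turns with the tray; the point lies 247.5 mm behind the hinge and 104 mm above the screen. Inside the board the tray is 130 mm wide with a 45 mm solid deck, then six 16 mm slots, then the spout.
- thin1: A thin round wooden dowel, 12 mm across, 100 mm long, lying across the tray (10 g); its origin is its centre, its own y axis is its length. It passes the slots. At the start it lies on top, in the dip between two thick rods.
- thin2: A thin round wooden dowel, 12 mm across, 100 mm long, lying across the tray (10 g); its origin is its centre, its own y axis is its length. It passes the slots. At the start it lies on top, in the dip between two thick rods.
- thin3: A thin round wooden dowel, 12 mm across, 100 mm long, lying across the tray (10 g); its origin is its centre, its own y axis is its length. It passes the slots. At the start it lies on the deck by the end board.
- thin4: A thin round wooden dowel, 12 mm across, 100 mm long, lying across the tray (10 g); its origin is its centre, its own y axis is its length. It passes the slots. At the start it lies on the deck by the end board.
- thick1: A thick round wooden rod, 46 mm across, 100 mm long, lying across the tray (about 110 g); its origin is its centre, its own y axis is its length. It is too thick for the slots and sits lightly in one.
- thick2: A thick round wooden rod, 46 mm across, 100 mm long, lying across the tray (about 110 g); its origin is its centre, its own y axis is its length. It is too thick for the slots and sits lightly in one.
- thick3: A thick round wooden rod, 46 mm across, 100 mm long, lying across the tray (about 110 g); its origin is its centre, its own y axis is its length. It is too thick for the slots and sits lightly in one.
- birdhouse: A finished wooden birdhouse, about 140 x 160 x 225 mm, standing on the table beyond the end bin. Leave it. Origin: centre of its underside.
- mallet: A wooden mallet, 260 mm long, lying beside the riddle. Leave it. Origin: underside, mid handle.
- glue: A white glue bottle, 60 mm across, 170 mm tall. Leave it. Origin: centre of its underside.
Not all that is in view belongs to the job. What is shaped like the thick3 but green or purple is not meant.

How it is judged:
On the way, in this order (a step that is already met when the one before it is completed fails the run):
1. All four thin dowels have dropped through the screen into the lower bin, the tray not yet tipped (x of thin1 in the frame of riddle_frame between -0.238 and 0.058 m and y of thin1 in the frame of riddle_frame between -0.087 and 0.087 m and height (world z) of each of thin1, thin2, thin3, thin4 below 0.07 m and x of thin2 in the frame of riddle_frame between -0.238 and 0.058 m and y of thin2 in the frame of riddle_frame between -0.087 and 0.087 m and x of thin3 in the frame of riddle_frame between -0.238 and 0.058 m and y of thin3 in the frame of riddle_frame between -0.087 and 0.087 m and x of thin4 in the frame of riddle_frame between -0.238 and 0.058 m and y of thin4 in the frame of riddle_frame between -0.087 and 0.087 m and value of joint tray below 0.25 rad), for 0.1 s.
2. The tray is tipped up and all three thick rods are in the end bin (x of thick1 in the frame of riddle_frame between 0.064 and 0.262 m and y of thick1 in the frame of riddle_frame between -0.087 and 0.087 m and height (world z) of each of thick1, thick2, thick3 below 0.1 m and x of thick2 in the frame of riddle_frame between 0.064 and 0.262 m and y of thick2 in the frame of riddle_frame between -0.087 and 0.087 m and x of thick3 in the frame of riddle_frame between 0.064 and 0.262 m and y of thick3 in the frame of riddle_frame between -0.087 and 0.087 m and value of joint tray above 0.3 rad), for 0.1 s.
At the end, for the whole second after the job is handed in: The four thin dowels lie in the lower bin and the three thick rods in the end bin, all at rest (slower than 0.06 m/s); the empty tray is down on its runner (within 0.04 rad) (x of thin1 in the frame of riddle_frame between -0.238 and 0.058 m and y of thin1 in the frame of riddle_frame between -0.087 and 0.087 m and height (world z) of each of thin1, thin2, thin3, thin4 below 0.07 m and x of thin2 in the frame of riddle_frame between -0.238 and 0.058 m and y of thin2 in the frame of riddle_frame between -0.087 and 0.087 m and x of thin3 in the frame of riddle_frame between -0.238 and 0.058 m and y of thin3 in the frame of riddle_frame between -0.087 and 0.087 m and x of thin4 in the frame of riddle_frame between -0.238 and 0.058 m and y of thin4 in the frame of riddle_frame between -0.087 and 0.087 m and x of thick1 in the frame of riddle_frame between 0.064 and 0.262 m and y of thick1 in the frame of riddle_frame between -0.087 and 0.087 m and height (world z) of each of thick1, thick2, thick3 below 0.1 m and x of thick2 in the frame of riddle_frame between 0.064 and 0.262 m and y of thick2 in the frame of riddle_frame between -0.087 and 0.087 m and x of thick3 in the frame of riddle_frame between 0.064 and 0.262 m and y of thick3 in the frame of riddle_frame between -0.087 and 0.087 m and linear speed of each of thin1, thin2, thin3, thin4, thick1, thick2, thick3 below 0.06 m/s and value of joint tray below 0.04 rad); the robot touches nothing.
It fails at once if The tray is tipped (more than 0.25 rad) while a thin dowel is still on the screen (value of joint tray above 0.25 rad and height (world z) of any of thin1, thin2, thin3, thin4 above 0.09 m).
It fails at once if The tray is let fall (swings down faster than 2 rad/s) (velocity of joint tray below -2 rad/s).
It fails at once if The birdhouse, the mallet or the glue bottle is moved by more than 30 mm (distance of any of birdhouse, mallet, glue from where it was at the start of the episode above 0.03 m).
It also fails if it takes over 51 s, if anything falls off the work surface, if the arm or the gripper's body presses on something with over 40 N, if the wrist force passes 120 N, or if a joint passes its speed limit or range.

## Working session

There is one attempt and no reset: what is moved stays moved. The work goes in short steps, Python scripts to look and compute and a tool call to move; the robot and the scene stay as the last step left them, time stands still between calls to the robot, and variables do not carry over. Pictures are saved under pics/ and viewed, at most 10 in all, crops included, and the job is handed in when it is done.

Besides the shell and the picture viewer there is one more tool, called after "Request:" by a JSON object that holds its "op" and its "data". arm_command: Moves the arm, as the interface text tells. Its arguments: {"type":"object","properties":{"jaw":{"type":"array","items":{"type":"number"}},"linear":{"type":"array","items":{"type":"array","items":{"type":"number","minimum":-1,"maximum":1}}},"twist":{"type":"array","items":{"type":"number","minimum":-1,"maximum":1}},"force":{"type":"number"}},"required":["jaw","linear","twist"]}

```bash
mkdir -p pics
python3 - <<'E'
from station import status, eyes
import cv2,json,numpy as np
s=status.get_state(); print({k:np.round(v,3).tolist() for k,v in s.items()})
for n in("side","top"):
    d=eyes.snapshot(n); cv2.imwrite(f"pics/{n}0.png",d["img"])
    c={k:np.array(d[k]).tolist() for k in d if k!="img"}; json.dump(c,open(n+".json","w")); print(n,c)
E
```

```text
{'t': 0.0, 'joint_pos': [-1.224, 0.469, -0.049, 1.534, 0.024, 1.141, -0.082], 'joint_vel': [0.0, -0.0, 0.0, 0.001, 0.001, -0.002, 0.0], 'tau': [0.0, -50.798, -0.08, -23.615, -0.061, 0.038, 0.0], 'tcp_pos': [0.248, 0.627, 0.241], 'tool_rot': [[-0.93, 0.367, -0.001], [0.367, 0.93, -0.002], [-0.0, -0.002, -1.0]], 'contact_force': [0.133, -0.406, -0.905], 'wrist_torque': [0.033, -0.03, -0.007], 'finger_force': 0.0, 'width': 0.998}
side {'fx': 450.81832759586615, 'fy': 450.81832759586615, 'cx': 318.9308514461948, 'cy': 244.1335519751184, 'R': [[0.8123799227323575, -0.5828329735506415, 0.018563030018997926], [-0.36688641420918, -0.53560845011516, -0.7606036729032841], [0.4532474161096772, 0.6110886295025898, -0.6489510510682202]], 't': [-0.4143662501839283, 0.36132252929878794, 0.780766571587406]}
top {'fx': 512.7169214683387, 'fy': 512.7169214683387, 'cx': 323.2561496981055, 'cy': 244.70791486498712, 'R': [[-0.02539511849285469, -0.9995603315596446, -0.015304624435357175], [-0.9983096732620028, 0.026157995270624353, -0.05189947547842098], [0.05227699521058088, 0.013960761289967585, -0.9985350333944011]], 't': [0.07424193701225068, 0.5530056797498816, 1.1209793688521903]}
```

View pics/side0.png

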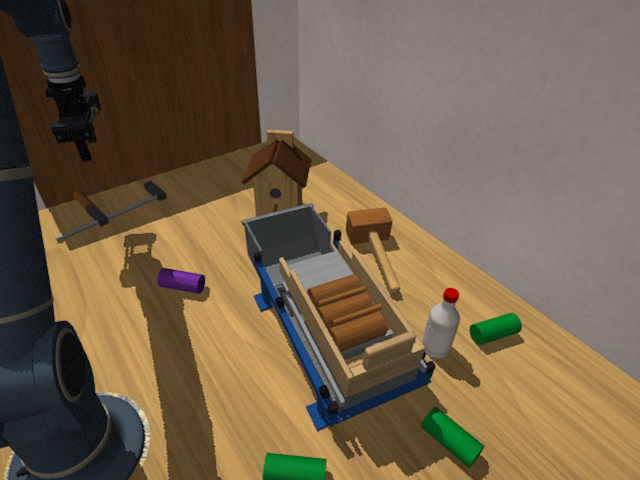

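View pics/top0.png

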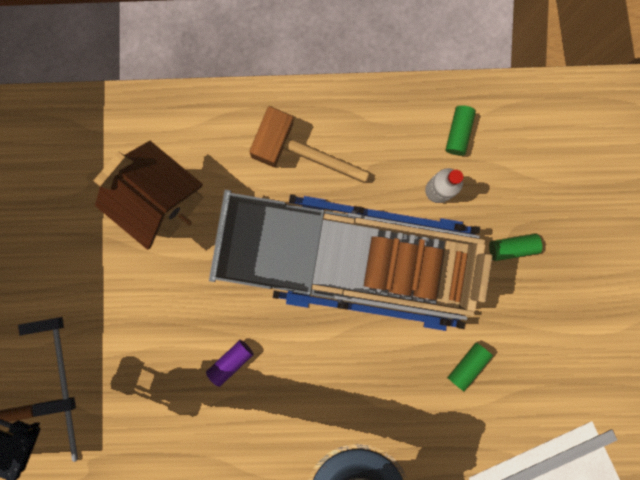

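The tray runs roughly along world +y, with the end board at top-view px ~(482,283) and the spout at ~(320,250). The three brown rods in the tray, px (378,263), (403,267) and (428,271), are the thick ones. The green and purple rods outside it are decoys. I'll enlarge the board to confirm.

Run:
```python
import cv2,numpy as np
a=cv2.imread("pics/top0.png")[180:340,270:510]; b=cv2.imread("pics/side0.png")[250:430,240:450]
a=cv2.resize(a,(800,533),interpolation=cv2.INTER_CUBIC); b=cv2.resize(b,(700,600),interpolation=cv2.INTER_CUBIC)
cv2.imwrite("pics/a.png",a); cv2.imwrite("pics/b.png",b)
```

```text
(no output)
```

View pics/a.png

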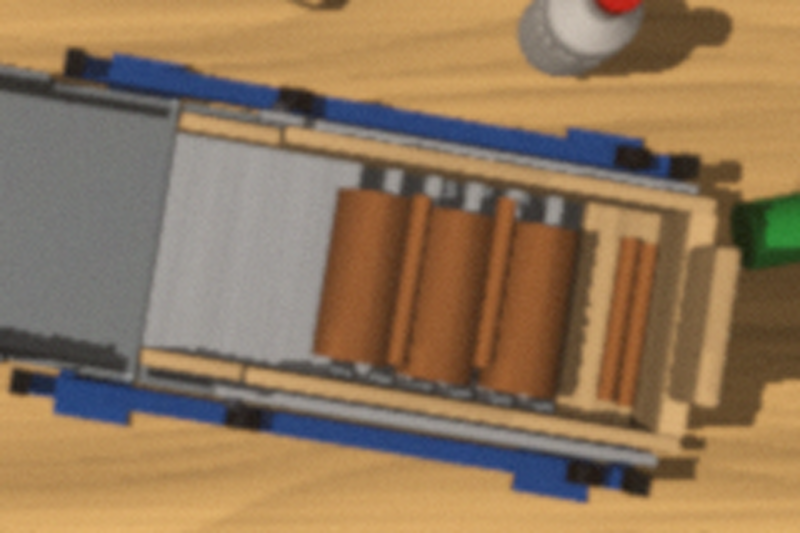

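View pics/b.png

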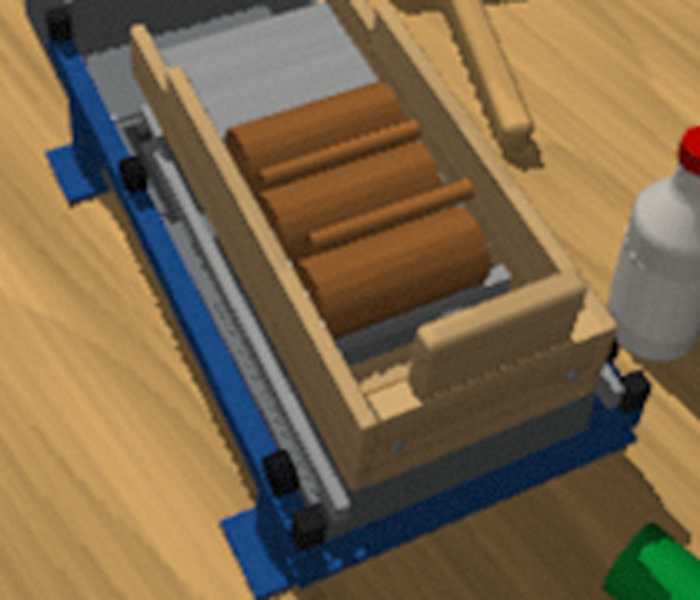

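The crops confirm the gripping edge. In the top view the board's top strip ends at crop px (731,249) and (704,404); in the side view its centre is at about crop px (500,313).

```bash
cat > h.py <<'E'
import json,numpy as np
C={n:json.load(open(n+".json")) for n in("side","top")}
def ray(n,u,v):
    c=C[n];R=np.array(c["R"]);t=np.array(c["t"])
    d=R.T@np.array([(u-c["cx"])/c["fx"],(v-c["cy"])/c["fy"],1]); return -R.T@t,d
def atz(n,u,v,z):
    o,d=ray(n,u,v); return o+d*(z-o[2])/d[2]
def tri(a,b):
    A=[];B=[]
    for n,u,v in(a,b):
        o,d=ray(n,u,v);d/=np.linalg.norm(d);P=np.eye(3)-np.outer(d,d);A.append(P);B.append(P@o)
    return np.linalg.lstsq(np.vstack(A),np.hstack(B),rcond=None)[0]
E
python3 - <<'E'
from h import *
T=lambda x,y:("top",270+x*.3,180+y*.3); S=lambda x,y:("side",240+x*.3,250+y*.3)
print(tri(T(718,327),S(500,313)))
p,q=[atz(*T(*c),.206) for c in((731,249),(704,404))]; print(p,q,(p+q)/2,np.linalg.norm(p-q))
d=p-q; print("frame x angle from board",np.degrees(np.arctan2(d[1],d[0]))+90)
a,b=[atz(*T(*c),.08) for c in((112,62),(640,137))]; d=a-b; print("rail",np.degrees(np.arctan2(d[1],d[0])))
a,b=[atz(*T(*c),.08) for c in((60,410),(590,492))]; d=a-b; print("rail2",np.degrees(np.arctan2(d[1],d[0])))
E
```

```text
[ 0.47532364 -0.23751886  0.20396312]
[ 0.51845032 -0.24626378  0.206     ] [ 0.43408716 -0.22799964  0.206     ] [ 0.47626874 -0.23713171  0.206     ] 0.086317558060052
frame x angle from board 77.78431494620344
rail 80.29731431871261
rail2 79.85632502650412
```

Request:
{"op": "arm_command", "data": {"jaw": [-1,-1,-1,-1,-1], "linear": [[0.25,-0.5,0.4],[0.5,-1,0.75],[0.5,-1,0.75],[0.5,-1,0.75],[0.5,-1,0.75]], "twist": [0.2,0.38,0.38,0.38,0.38], "force": 30}}

```text
t: 0.72
tcp_pos: [0.2863, 0.5486, 0.3002]
tool_rot: [[-0.985, 0.174, -0.002], [0.174, 0.985, -0.002], [0.001, -0.002, -1.0]]
contact_force: [-0.5, -0.0, 0.3]
width: 0.999
finger_force: 0.0
```

Request:
{"op": "arm_command", "data": {"jaw": [-1,-1,-1,-1,-1], "linear": [[0.1,-0.2,0],[0.2,-0.4,0],[0.3,-0.6,0],[0.4,-0.8,0],[0.5,-1,0]], "twist": [0,0,0,0,0]}}

```text
t: 1.35
tcp_pos: [0.3284, 0.4666, 0.3017]
tool_rot: [[-0.984, 0.177, 0.0], [0.177, 0.984, 0.0], [-0.0, 0.0, -1.0]]
contact_force: [0.5, 0.4, -0.0]
width: 1.001
finger_force: 0.0
```

Request:
{"op": "arm_command", "data": {"jaw": [-1,-1,-1,-1,-1], "linear": [[0.1,-0.2,0],[0.2,-0.4,0],[0.3,-0.6,0],[0.4,-0.8,0],[0.5,-1,0]], "twist": [0,0,0,0,0]}}

```text
t: 1.98
tcp_pos: [0.3682, 0.3869, 0.3016]
tool_rot: [[-0.984, 0.176, -0.0], [0.176, 0.984, 0.0], [0.0, 0.0, -1.0]]
contact_force: [0.0, -0.1, 0.2]
width: 1.001
finger_force: 0.0
```

Request:
{"op": "arm_command", "data": {"jaw": [-1,-1,-1,-1,-1], "linear": [[0.1,-0.2,0],[0.2,-0.4,0],[0.3,-0.6,0],[0.4,-0.8,0],[0.5,-1,0]], "twist": [0,0,0,0,0]}}

```text
t: 2.6
tcp_pos: [0.4082, 0.3069, 0.3016]
tool_rot: [[-0.984, 0.176, 0.0], [0.176, 0.984, 0.0], [-0.0, 0.0, -1.0]]
contact_force: [0.5, -0.3, -0.1]
width: 1.001
finger_force: 0.0
```

Request:
{"op": "arm_command", "data": {"jaw": [-1,-1,-1,-1,-1], "linear": [[0.05,-0.2,0],[0.1,-0.4,0],[0.15,-0.6,0],[0.2,-0.8,0],[0.25,-1,0]], "twist": [0,0,0,0,0]}}

```text
t: 3.22
tcp_pos: [0.4279, 0.2269, 0.3016]
tool_rot: [[-0.984, 0.176, 0.0], [0.176, 0.984, 0.0], [-0.0, 0.0, -1.0]]
contact_force: [0.3, 0.2, -0.4]
width: 0.999
finger_force: 0.0
```

Request:
{"op": "arm_command", "data": {"jaw": [-1,-1,-1,-1,-1], "linear": [[0.05,-0.2,0],[0.1,-0.4,0],[0.15,-0.6,0],[0.2,-0.8,0],[0.25,-1,0]], "twist": [0,0,0,0,0]}}

```text
t: 3.85
tcp_pos: [0.448, 0.1468, 0.3016]
tool_rot: [[-0.984, 0.176, 0.0], [0.176, 0.984, 0.0], [-0.0, 0.0, -1.0]]
contact_force: [-0.2, 0.1, -0.1]
width: 0.999
finger_force: 0.0
```

Request:
{"op": "arm_command", "data": {"jaw": [-1,-1,-1,-1,-1], "linear": [[0.05,-0.2,0],[0.1,-0.4,0],[0.15,-0.6,0],[0.2,-0.8,0],[0.25,-1,0]], "twist": [0,0,0,0,0]}}

```text
t: 4.47
tcp_pos: [0.468, 0.0668, 0.3016]
tool_rot: [[-0.984, 0.176, 0.0], [0.176, 0.984, 0.0], [0.0, 0.0, -1.0]]
contact_force: [0.4, -0.4, -0.6]
width: 0.998
finger_force: 0.0
```

Request:
{"op": "arm_command", "data": {"jaw": [-1,-1,-1,-1,-1], "linear": [[0.02,-0.2,0],[0.04,-0.4,0],[0.06,-0.6,0],[0.08,-0.8,0],[0.1,-1,0]], "twist": [0,0,0,0,0]}}

```text
t: 5.1
tcp_pos: [0.4758, -0.0131, 0.3016]
tool_rot: [[-0.984, 0.176, 0.0], [0.176, 0.984, 0.0], [0.0, 0.0, -1.0]]
contact_force: [0.1, 0.1, 0.6]
width: 0.997
finger_force: 0.0
```

Request:
{"op": "arm_command", "data": {"jaw": [-1,-1,-1,-1,-1], "linear": [[0,-0.2,0],[0,-0.4,0],[0,-0.6,0],[0,-0.8,0],[0,-1,0]], "twist": [0,0,0,0,0]}}

```text
t: 5.72
tcp_pos: [0.4757, -0.0931, 0.3016]
tool_rot: [[-0.984, 0.176, 0.0], [0.176, 0.984, 0.0], [-0.0, 0.0, -1.0]]
contact_force: [-0.2, 0.1, 0.0]
width: 0.999
finger_force: 0.0
```

Request:
{"op": "arm_command", "data": {"jaw": [-1,-1,-1,-1,-1], "linear": [[0,-0.2,0],[0,-0.4,0],[0,-0.6,0],[0,-0.8,0],[0,-1,0]], "twist": [0,0,0,0,0]}}

```text
t: 6.35
tcp_pos: [0.4756, -0.1731, 0.3016]
tool_rot: [[-0.984, 0.176, 0.0], [0.176, 0.984, 0.0], [-0.0, 0.0, -1.0]]
contact_force: [-0.1, 0.0, 0.3]
width: 0.997
finger_force: 0.0
```

Request:
{"op": "arm_command", "data": {"jaw": [-1,-1,-1,-1,-1], "linear": [[0,-0.2,0],[0,-0.4,0],[0,-0.6,0],[0,-0.8,0],[0,-0.8,0]], "twist": [0,0,0,0,0]}}

```text
t: 6.98
tcp_pos: [0.4753, -0.2376, 0.3015]
tool_rot: [[-0.984, 0.179, -0.0], [0.179, 0.984, -0.0], [0.0, -0.001, -1.0]]
contact_force: [0.1, 0.6, 0.0]
width: 0.999
finger_force: 0.0
```

Request:
{"op": "arm_command", "data": {"jaw": [-1,-1,-1,-1,-1], "linear": [[0,0,-0.3],[0,0,-0.6],[0,0,-0.8],[0,0,-0.9],[0,0,-1]], "twist": [0,0,0,0,0]}}

```text
t: 7.6
tcp_pos: [0.4761, -0.2361, 0.2216]
tool_rot: [[-0.984, 0.176, 0.001], [0.176, 0.984, -0.0], [-0.001, -0.0, -1.0]]
contact_force: [0.1, -0.6, 0.6]
width: 0.999
finger_force: 0.0
```

Request:
{"op": "arm_command", "data": {"jaw": [-1,-1,0.3,1,1], "linear": [[0,0,-0.2],[0,0,-0.4],[0,0,-0.4],[0,0,-0.4],[0,0,-0.4]], "twist": [0,0,0,0,0], "force": 25}}

```text
t: 8.22
tcp_pos: [0.4761, -0.2363, 0.1901]
tool_rot: [[-0.984, 0.176, 0.001], [0.176, 0.984, -0.0], [-0.001, -0.0, -1.0]]
contact_force: [0.9, -0.8, -0.2]
width: 0.745
finger_force: 0.0
```

Request:
{"op": "arm_command", "data": {"jaw": [1,1,1,1,1], "linear": [[0,0,0],[0,0,0],[0,0,0],[0,0,0],[0,0,0]], "twist": [0,0,0,0,0]}}

```text
t: 8.85
tcp_pos: [0.476, -0.2348, 0.1895]
tool_rot: [[-0.984, 0.176, 0.0], [0.176, 0.984, 0.003], [0.0, 0.003, -1.0]]
contact_force: [-0.2, 0.6, 2.1]
width: 0.182
finger_force: 24.9
```

Request:
{"op": "arm_command", "data": {"jaw": [1,1,1,1,1], "linear": [[0.14,0.8,0.06],[0.01,0.06,0.01],[0.14,0.8,0.06],[0.01,0.06,0.01],[0.14,0.8,0.06]], "twist": [0,0,0,0,0], "force": 35}}

```text
t: 9.48
tcp_pos: [0.4853, -0.1888, 0.1972]
tool_rot: [[-0.98, 0.199, 0.006], [0.199, 0.98, -0.014], [-0.009, -0.013, -1.0]]
contact_force: [5.3, -6.1, 0.5]
width: 0.181
finger_force: 35.0
```

Request:
{"op": "arm_command", "data": {"jaw": [1,1,1,1,1], "linear": [[-0.13,-0.74,-0.05],[0,0,0],[-0.13,-0.74,-0.05],[0,0,0],[-0.13,-0.74,-0.05]], "twist": [0,0,0,0,0]}}

```text
t: 10.1
tcp_pos: [0.4812, -0.2158, 0.1905]
tool_rot: [[-0.988, 0.156, -0.001], [0.156, 0.988, 0.016], [0.003, 0.015, -1.0]]
contact_force: [1.6, 4.0, -5.9]
width: 0.178
finger_force: 35.1
```

Request:
{"op": "arm_command", "data": {"jaw": [1,1,1,1,1], "linear": [[0.13,0.76,0.06],[0.13,0.76,0.06],[0,0,0],[0,0,0],[0.13,0.76,0.06]], "twist": [0,0,0,0,0]}}

```text
t: 10.72
tcp_pos: [0.488, -0.1786, 0.1969]
tool_rot: [[-0.982, 0.189, 0.007], [0.188, 0.982, -0.009], [-0.008, -0.007, -1.0]]
contact_force: [8.5, -8.3, 1.4]
width: 0.179
finger_force: 34.7
```

Request:
{"op": "arm_command", "data": {"jaw": [1,1,1,1,1], "linear": [[0,0,0],[-0.13,-0.76,-0.06],[-0.13,-0.76,-0.06],[0,0,0],[0,0,0]], "twist": [0,0,0,0,0]}}

```text
t: 11.35
tcp_pos: [0.4899, -0.1679, 0.196]
tool_rot: [[-0.985, 0.172, 0.006], [0.172, 0.985, 0.001], [-0.006, 0.002, -1.0]]
contact_force: [6.5, 0.0, -2.3]
width: 0.178
finger_force: 35.0
```

Request:
{"op": "arm_command", "data": {"jaw": [1,1,1,1,1], "linear": [[-0.13,-0.76,-0.06],[-0.13,-0.76,-0.06],[0,0,0],[0,0,0],[-0.13,-0.76,-0.06]], "twist": [0,0,0,0,0]}}

```text
t: 11.98
tcp_pos: [0.4789, -0.2245, 0.1901]
tool_rot: [[-0.986, 0.165, 0.001], [0.165, 0.986, 0.008], [0.001, 0.008, -1.0]]
contact_force: [4.3, -0.0, -2.1]
width: 0.179
finger_force: 35.3
```

Request:
{"op": "arm_command", "data": {"jaw": [1,1,1,1,1], "linear": [[0,0,0],[0.13,0.76,0.06],[0.13,0.76,0.06],[0,0,0],[0,0,0]], "twist": [0,0,0,0,0]}}

```text
t: 12.6
tcp_pos: [0.4766, -0.2342, 0.1904]
tool_rot: [[-0.983, 0.182, 0.003], [0.182, 0.983, -0.001], [-0.003, -0.0, -1.0]]
contact_force: [4.4, -3.2, 0.2]
width: 0.182
finger_force: 34.7
```

Run:
```python
from station import eyes
import cv2
a=eyes.snapshot("top")["img"][180:340,270:510]; b=eyes.snapshot("side")["img"][240:430,240:450]
a=cv2.resize(a,(450,300),interpolation=cv2.INTER_CUBIC); b=cv2.resize(b,(332,300),interpolation=cv2.INTER_CUBIC)
cv2.imwrite("pics/c.png",cv2.hconcat([a,b]))
```

```text
(no output)
```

View pics/c.png

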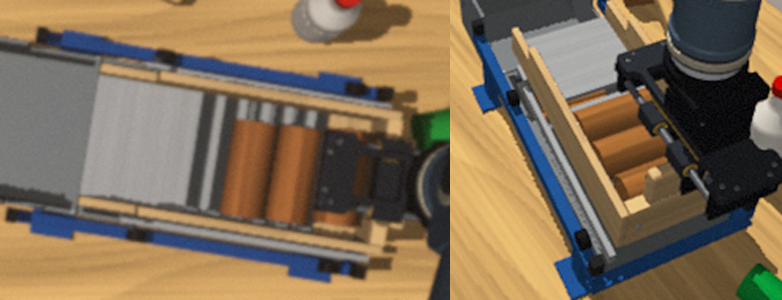

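Two thick rods sit at crop px (250,170) and (293,172), and the third is packed against the board; no thin dowel shows on top. I'll raise the tray to about 0.13 rad and keep shaking, to move the rods off the deck.

Request:
{"op": "arm_command", "data": {"jaw": [1,1,1,1,1], "linear": [[0.02,0.1,0.2],[0.03,0.17,0.4],[0.16,0.91,0.45],[0.16,0.91,0.45],[0.03,0.17,0.4]], "twist": [0,0,0,0,0], "force": 25}}

```text
t: 13.32
tcp_pos: [0.4807, -0.2117, 0.2203]
tool_rot: [[-0.987, 0.164, -0.001], [0.164, 0.987, 0.004], [0.002, 0.004, -1.0]]
contact_force: [8.0, 0.1, -8.2]
width: 0.181
finger_force: 24.8
```

Request:
{"op": "arm_command", "data": {"jaw": [1,1,1,1,1], "linear": [[0,0,0],[0.13,0.74,0.05],[0.13,0.74,0.05],[0,0,0],[0,0,0]], "twist": [0,0,0,0,0]}}

```text
t: 13.95
tcp_pos: [0.4782, -0.2231, 0.2216]
tool_rot: [[-0.983, 0.182, 0.001], [0.182, 0.983, -0.006], [-0.002, -0.005, -1.0]]
contact_force: [6.3, -3.2, -5.4]
width: 0.177
finger_force: 25.1
```

Request:
{"op": "arm_command", "data": {"jaw": [1,1,1,1,1], "linear": [[0.13,0.74,0.05],[0.13,0.74,0.05],[0,0,0],[0,0,0],[0.13,0.74,0.05]], "twist": [0,0,0,0,0]}}

```text
t: 14.58
tcp_pos: [0.4883, -0.1689, 0.2267]
tool_rot: [[-0.982, 0.19, 0.003], [0.19, 0.982, -0.011], [-0.005, -0.01, -1.0]]
contact_force: [10.1, -3.1, -6.3]
width: 0.178
finger_force: 25.1
```

Request:
{"op": "arm_command", "data": {"jaw": [1,1,1,1,1], "linear": [[0,0,0],[-0.13,-0.74,-0.05],[-0.13,-0.74,-0.05],[0,0,0],[0,0,0]], "twist": [0,0,0,0,0]}}

```text
t: 15.2
tcp_pos: [0.4902, -0.1586, 0.226]
tool_rot: [[-0.985, 0.173, 0.002], [0.173, 0.985, -0.002], [-0.002, -0.002, -1.0]]
contact_force: [7.1, -0.8, -6.4]
width: 0.18
finger_force: 24.9
```

Run:
```python
from station import eyes
import cv2
a=eyes.snapshot("top")["img"][180:340,270:510]; b=eyes.snapshot("side")["img"][240:430,240:450]
a=cv2.resize(a,(450,300),interpolation=cv2.INTER_CUBIC); b=cv2.resize(b,(332,300),interpolation=cv2.INTER_CUBIC)
cv2.imwrite("pics/d.png",cv2.hconcat([a,b]))
```

```text
(no output)
```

View pics/d.png

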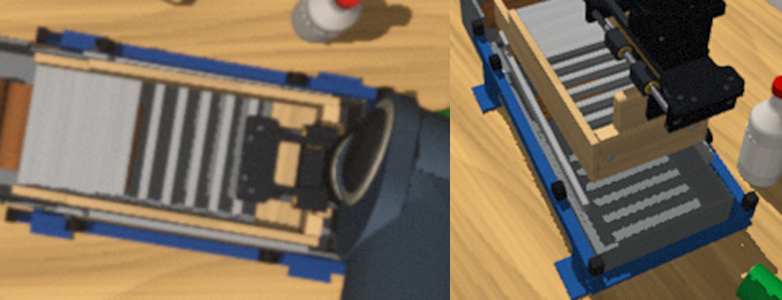

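The tray looks empty now and a thick rod is in the end bin at left, with something brown at the front slot, crop px (135,130). I'll check both bins closely.

Run:
```python
from station import eyes
import cv2
t=eyes.snapshot("top")["img"]; s=eyes.snapshot("side")["img"]
cv2.imwrite("pics/t1.png",t);cv2.imwrite("pics/s1.png",s)
a=cv2.resize(t[180:330,205:425],(800,545)[:2],interpolation=cv2.INTER_CUBIC)[:, :440]
b=cv2.resize(s[200:380,240:360],(360,545),interpolation=cv2.INTER_CUBIC)
cv2.imwrite("pics/e.png",cv2.hconcat([a,b]))
```

```text
(no output)
```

View pics/e.png

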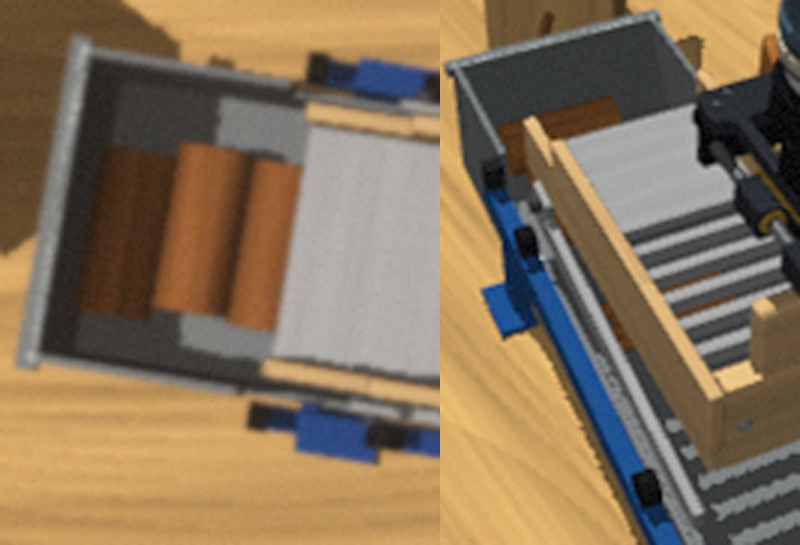

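All three thick rods are in the end bin, at crop px (125,230), (205,230) and (265,245). The brown bits under the slots look like thin dowels in the lower bin. I'll give a few more strokes, then check the slots from another runner position.

Request:
{"op": "arm_command", "data": {"jaw": [1,1,1,1,1], "linear": [[-0.13,-0.74,-0.05],[-0.13,-0.74,-0.05],[0,0,0],[0,0,0],[-0.13,-0.74,-0.05]], "twist": [0,0,0,0,0]}}

```text
t: 16.02
tcp_pos: [0.4795, -0.2128, 0.2203]
tool_rot: [[-0.986, 0.166, -0.002], [0.166, 0.986, 0.006], [0.003, 0.005, -1.0]]
contact_force: [8.0, 0.6, -8.2]
width: 0.178
finger_force: 25.0
```

Request:
{"op": "arm_command", "data": {"jaw": [1,1,1,1,1], "linear": [[0,0,0],[0.13,0.74,0.05],[0.13,0.74,0.05],[0,0,0],[0,0,0]], "twist": [0,0,0,0,0]}}

```text
t: 16.65
tcp_pos: [0.4771, -0.2235, 0.2215]
tool_rot: [[-0.983, 0.183, 0.0], [0.183, 0.983, -0.003], [-0.001, -0.003, -1.0]]
contact_force: [4.9, -2.5, -6.1]
width: 0.173
finger_force: 25.1
```

Run:
```python
from station import eyes
import cv2,numpy as np
t=eyes.snapshot("top")["img"]; s=eyes.snapshot("side")["img"]
t1=cv2.imread("pics/t1.png");s1=cv2.imread("pics/s1.png")
f=lambda i:cv2.resize(cv2.convertScaleAbs(i,alpha=1.5,beta=15),(400,300),interpolation=cv2.INTER_CUBIC)
T=lambda i:f(i[210:318,320:464]); S=lambda i:f(i[255:390,260:440])
cv2.imwrite("pics/f.png",np.vstack([np.hstack([T(t1),T(t)]),np.hstack([S(s1),S(s)])]))
```

```text
(no output)
```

View pics/f.png

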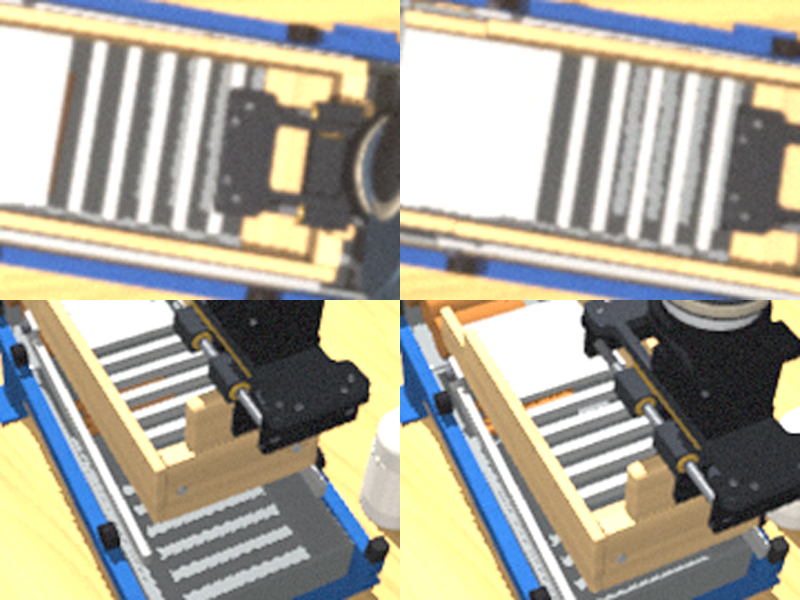

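The screen and deck are clear in both runner positions, and the only brown left is in the bin below, through the slot at crop px (62,130). Next I'll tip the tray along its arc in stages, watching the grip.

Request:
{"op": "arm_command", "data": {"jaw": [1,1,1,1,1], "linear": [[0.01,0.04,0.08],[0.015,0.08,0.16],[0.02,0.12,0.24],[0.03,0.16,0.32],[0.035,0.2,0.38]], "twist": [0,0,0,0,0]}}

```text
t: 17.38
tcp_pos: [0.4804, -0.206, 0.2522]
tool_rot: [[-0.984, 0.179, -0.0], [0.179, 0.984, -0.004], [-0.0, -0.004, -1.0]]
contact_force: [5.6, -4.0, -6.8]
width: 0.215
finger_force: 24.8
```

Request:
{"op": "arm_command", "data": {"jaw": [1,1,1,1,1], "linear": [[0.01,0.06,0.09],[0.02,0.12,0.18],[0.03,0.18,0.27],[0.04,0.24,0.36],[0.05,0.29,0.42]], "twist": [0,0,0,0,0]}}

```text
t: 18.0
tcp_pos: [0.4847, -0.1829, 0.2855]
tool_rot: [[-0.984, 0.178, -0.0], [0.178, 0.984, -0.005], [-0.001, -0.005, -1.0]]
contact_force: [6.3, -3.8, -8.0]
width: 0.256
finger_force: 27.7
```

Run:
```python
from station import eyes
import cv2,numpy as np
t=eyes.snapshot("top")["img"]; s=eyes.snapshot("side")["img"]
a=cv2.resize(s[190:400,200:440],(480,420),interpolation=cv2.INTER_CUBIC); b=cv2.resize(t[180:390,205:365],(320,420),interpolation=cv2.INTER_CUBIC)
cv2.imwrite("pics/g.png",np.hstack([a,b]))
```

```text
(no output)
```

View pics/g.png

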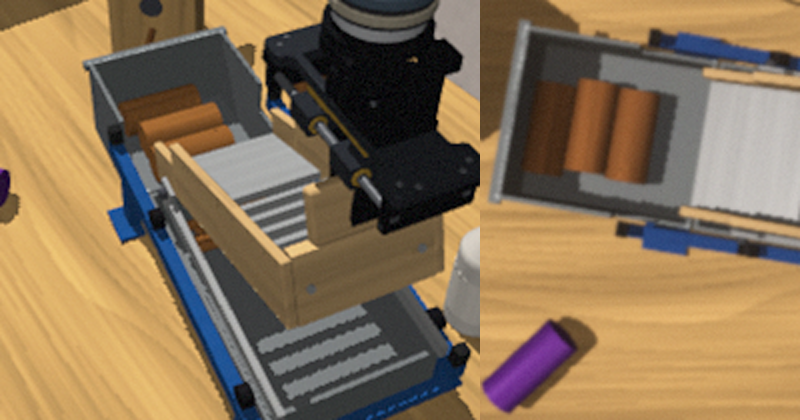

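Tray tipped about 0.4 rad, with all three thick rods in the end bin (right-hand crop px 550, 590 and 632) and a dowel visible in the lower bin at (200,235). Lowering along the same arc.

Request:
{"op": "arm_command", "data": {"jaw": [1,1,1,1,1], "linear": [[-0.01,-0.06,-0.09],[-0.02,-0.12,-0.18],[-0.03,-0.18,-0.27],[-0.04,-0.24,-0.36],[-0.05,-0.29,-0.42]], "twist": [0,0,0,0,0]}}

```text
t: 18.73
tcp_pos: [0.4805, -0.2042, 0.2515]
tool_rot: [[-0.984, 0.179, -0.001], [0.179, 0.984, -0.0], [0.001, -0.0, -1.0]]
contact_force: [6.3, 0.8, -6.5]
width: 0.207
finger_force: 23.5
```

Request:
{"op": "arm_command", "data": {"jaw": [1,1,1,1,1], "linear": [[-0.01,-0.04,-0.08],[-0.015,-0.08,-0.16],[-0.02,-0.12,-0.24],[-0.03,-0.16,-0.32],[-0.035,-0.2,-0.38]], "twist": [0,0,0,0,0]}}

```text
t: 19.35
tcp_pos: [0.4779, -0.2181, 0.2216]
tool_rot: [[-0.984, 0.177, -0.002], [0.177, 0.984, 0.001], [0.002, 0.001, -1.0]]
contact_force: [3.5, -0.2, -5.3]
width: 0.175
finger_force: 24.6
```

Request:
{"op": "arm_command", "data": {"jaw": [1,1,1,1,1], "linear": [[-0.01,-0.03,-0.08],[-0.015,-0.06,-0.16],[-0.02,-0.1,-0.24],[-0.03,-0.14,-0.32],[-0.03,-0.15,-0.38]], "twist": [0,0,0,0,0]}}

```text
t: 19.98
tcp_pos: [0.4759, -0.2323, 0.1955]
tool_rot: [[-0.984, 0.177, -0.0], [0.177, 0.984, -0.001], [-0.0, -0.001, -1.0]]
contact_force: [-10.5, 1.6, 35.3]
width: 0.183
finger_force: 25.1
```

The tray is seated: the tool now reads 35 N of upward reaction. I'll ease off and release gently.

Request:
{"op": "arm_command", "data": {"jaw": [1,1,0.5,0,-0.6], "linear": [[0,0,0.05],[0,0,0.06],[0,0,0.06],[0,0,0.06],[0,0,0.06]], "twist": [0,0,0,0,0]}}

```text
t: 20.6
tcp_pos: [0.4768, -0.2292, 0.1966]
tool_rot: [[-0.985, 0.175, -0.0], [0.175, 0.985, 0.0], [0.0, 0.0, -1.0]]
contact_force: [-0.1, 0.0, 0.4]
width: 0.393
finger_force: 0.0
```

Request:
{"op": "arm_command", "data": {"jaw": [-0.6,-0.6,-0.6,-0.6,-0.6], "linear": [[0,0,0],[0,0,0],[0,0,0],[0,0,0],[0,0,0]], "twist": [0,0,0,0,0]}}

```text
t: 21.22
tcp_pos: [0.4765, -0.2297, 0.1968]
tool_rot: [[-0.984, 0.176, 0.0], [0.176, 0.984, 0.0], [-0.0, 0.0, -1.0]]
contact_force: [-1.0, -0.6, 0.1]
width: 0.794
finger_force: 0.0
```

Request:
{"op": "arm_command", "data": {"jaw": [-0.6,-0.6,-0.6,-0.6,-0.6], "linear": [[0,0,0.2],[0,0,0.4],[0,0,0.6],[0,0,0.8],[0,0,1]], "twist": [0,0,0,0,0]}}

```text
t: 21.85
tcp_pos: [0.4765, -0.2297, 0.2781]
tool_rot: [[-0.984, 0.176, 0.001], [0.176, 0.984, 0.0], [-0.001, 0.0, -1.0]]
contact_force: [0.1, 0.5, 0.1]
width: 0.799
finger_force: 0.0
```

Request:
{"op": "arm_command", "data": {"jaw": [-0.6,-0.6,-0.6,-0.6,-0.6], "linear": [[0,-0.2,0.4],[0,-0.4,0.8],[0,-0.6,1],[0,-0.8,1],[0,-1,1]], "twist": [0,0,0,0,0]}}

```text
t: 22.48
tcp_pos: [0.4762, -0.3101, 0.3561]
tool_rot: [[-0.984, 0.176, -0.001], [0.176, 0.984, 0.001], [0.001, 0.001, -1.0]]
contact_force: [-0.3, -0.4, -0.3]
width: 0.799
finger_force: 0.0
```

Run:
```python
from station import eyes
import cv2,numpy as np
t=eyes.snapshot("top")["img"]; s=eyes.snapshot("side")["img"]
a=cv2.resize(s[190:430,230:450],(440,480),interpolation=cv2.INTER_CUBIC); b=cv2.resize(t[180:340,205:505],(350,187),interpolation=cv2.INTER_CUBIC)
b=cv2.copyMakeBorder(b,0,480-187,0,0,0); cv2.imwrite("pics/i.png",np.hstack([a,b]))
```

```text
(no output)
```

View pics/i.png

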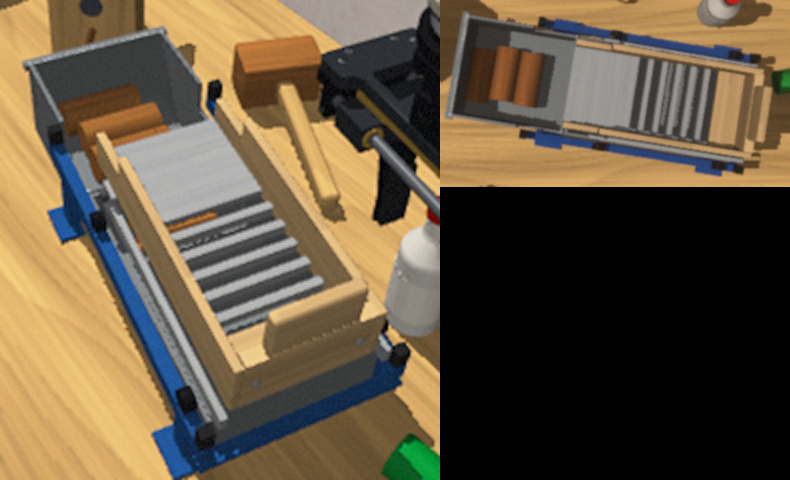

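The tray is empty and down on its runner, the thick rods are in the end bin, and the gripper is clear. A dowel shows through the first slot at (195,225). The mallet and glue are undisturbed.

```bash
python3 -c "
from station import workorder; print(workorder.hand_in())"
```

```text
the job is handed in; nothing more can be done
None
```

I handed the job in at about 22 s, with no verdict returned: the three thick rods are in the end bin and the empty tray is down and released. I saw no thin dowels left on the screen or in the end bin, but I could not count all four in the lower bin through the slots.

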